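# Shift the flow diverter round its L-shaped gate

### The job

Shift the flow diverter from standby to running: with the outside of the fingers, push its black knob along the long leg of the L-shaped slot as far as the corner, then push it round into the short leg until it is fully home at the far end. Never take the knob between the fingers, and do not disturb the small bottle and the beaker standing beside the diverter.

Things in the scene. Friction and masses are not known exactly. Their poses are not given: they have to be found in the camera images.
- diverter: grey box fixed to the worktop, 110 (its x) x 140 (y) mm, cover top 46 mm up, tubing stubs on its back (+x). Origin: centre of its underside, z up; yaw within 0.45 rad of 0. A 17 mm wide L slot in the cover: for the knob's axis the long leg runs along y from (-25, 40) mm to the corner (-25, -40), the short leg along +x from there to (25, -40)
- knob_mid (a point): centre of the black upright cylindrical knob to be pushed, 26 mm in diameter, 36 mm tall, from 52 to 88 mm above the worktop (6 mm clear of the cover). Its 13 mm pin runs in the slot with 2 mm clearance each side. It is captive: slides level, cannot tip or lift, stays where it is left; resistance about 2 N
- slot_corner (a point): where knob_mid is when the pin is at the corner of the slot (fixed in the diverter, at the same height as knob_mid)
- slot_end (a point): where knob_mid is when the pin is at the end of the short leg, the running position; the pin meets its stop up to 2 mm beyond
- shift_along (a joint): travel of the knob along the long leg, m: starts between 0 and 0.02, 0.080 at the corner (stop at 0.082); grows toward the diverter's -y
- shift_across (a joint): travel of the knob along the short leg, m: 0 in the long leg, 0.050 at its end (stop at 0.052); grows toward the diverter's +x; can grow only when the pin is at the corner
- bottle: loose small clear screw-cap bottle with a grey cap, 56 mm in diameter, 108 mm tall, standing beside the diverter on its -y side, to be left alone. Origin at the centre of its underside
- beaker: loose small clear beaker, 45 mm in diameter, 56 mm tall, standing beside the diverter on its +y side, to be left alone. Origin at the centre of its underside

How it is judged (in metres and radians):
On the way:
1. the knob has been pushed along the long leg to the corner (within 6 mm) (value of joint shift_along above 0.074 m and value of joint shift_across below 0.03 m), for 0.1 s.
At the end, for the whole second after the job is handed in: The knob rests at the end of the short leg, within 5 mm of the end position (shift_across above 0.045 m, shift_along above 0.074 m); bottle and beaker upright where they were (value of joint shift_along above 0.074 m and value of joint shift_across above 0.045 m and velocity of joint shift_across between -0.005 and 0.005 m/s and angle between each of bottle, beaker's own z axis and vertical below 0.1 rad); the robot touches nothing.
It fails at once if the knob was taken between the fingers (horizontal distance between the grasp point and knob_mid below 0.012 m and z of the grasp point in the frame of knob_mid below 0.033 m).
It fails at once if the bottle was moved more than 15 mm or tipped (distance of bottle from where it was at the start of the episode above 0.015 m or angle between bottle's own z axis and vertical above 0.3 rad).
It fails at once if the beaker was moved more than 15 mm or tipped (distance of beaker from where it was at the start of the episode above 0.015 m or angle between beaker's own z axis and vertical above 0.3 rad).
It also fails if it takes over 40 s, if anything falls off the work surface, if the arm or the gripper's body presses on something with over 40 N, if the wrist force passes 120 N, or if a joint passes its speed limit or range.

### The arm

A 6-joint arm with a two-finger parallel gripper is mounted at the origin on a cart in front of the work surface, level with it; the furniture and walls round the work are solid. World frame = base frame: x ahead of the robot, y to its left, z up, the work surface at z = 0. Lengths are in m, angles in degrees, forces in N, time in s.
With the tool pointing down it reaches from about 0.4 to 0.825 m from the base axis. Payload 7 kg.
Tool frame: the origin (TCP) lies midway between the tips of the shut fingers; the grasp point (between the pads) lies 19 mm behind it; z points along the fingers, y is the line along which they close (so a half turn about z gives the same grasp; the last joint's range is limited). The gripper opens to 88 mm and grips with 3 to 60 N. Pads are 19 mm wide; open, the fingers measure 130 mm over their backs; the gripper's body (78 mm by 193 mm) begins 47 mm behind the grasp point.
Start: joints at [-51.675, 20.546, 0.682, 0, -70.136, -16.507], TCP at [0.251, -0.627, 0.227] pointing down, gripper open.
Joint ranges: [-176.03, 176.03], [-82.01, 121.73], [-58.28, 71.71], [-173.87, 95.51], [-174.79, -0.11], [-173.66, 173.66]. Speed limits (degrees/s): [136.94, 136.94, 172.46, 180, 180, 180].

### API

Orientations are given as [roll, pitch, yaw] about the fixed x, y, z axes, in that order (R = Rz(yaw) Ry(pitch) Rx(roll)).
In Python, from plant import ctrl gives the robot as it stands.
- The arm moves only by the tool arm_command, never from a script. Its argument "steps" is a list of rows, each an object with "translation": the shift along the tool's x, y, z in mm, a list of three; "rotation": the turn, a rotation vector about the tool's x, y, z in units of 5 degrees (1.0 is 5 degrees), a list of three; "claw": the finger opening in mm, from 0 to 87.6. In form: [{"translation": [x, y, z], "rotation": [rx, ry, rz], "claw": claw}, ...]. A call has 1 to 5 rows; each row is the pose to reach, as a shift and turn from the pose commanded when the call began, along the tool's axes at that moment; what a row does not reach only later rows make up. A row lasts 1/10 s, in which the tool goes at most 50 mm and 8.59 degrees, less where a joint would pass 70% of its speed; a pose out of reach is approached as far as the arm can. A call with a gripper value outside its range is refused whole. The fingers move at their own pace and stop on an object; the grip force is fixed at half the most. Time passes only in rows, so rows that repeat a pose let the fingers close. It gives the time, the measured TCP pose, the force, the opening and the grip force at its end, in the units of the state.
- ctrl.get_obs(): the state, without advancing time (a new reading comes with each control period).
- ctrl.snapshot(name): name is "scene" or "top"; returns (picture, depth): 420x560x3 uint8, red, green, blue; 420x560 float32, m along the optical axis (not along the pixel's ray), 0 where there is no reading.
- ctrl.calibration(name): a dict with "vertical_fov" (degrees; the focal length in pixels is half the picture's height over the tangent of half this angle, whatever the lens; pixels are square), "cx", "cy" (the principal point, pixels), "rvec" (rotation vector, rad) and "tvec" (3), from world to camera coordinates, as OpenCV has them. Camera axes: x right, y down, z forward; pixel columns grow to the right and rows downward; lengths in m; the calibration is good to about 2 mm. A picture is of the moment at which its call begins. calibration takes no time and is no camera call.
- ctrl.close_job(): hands the job in; it is judged then, once.
The state is a dict: "clock": time; "joint_pos": joint angles; "qvel": joint speeds; "tau": joint torques, N m; "tool_pos": TCP position; "orientation": TCP orientation; "force": force on the tool from outside, world axes, zero at the start; "moment": the same for the moment, N m; "opening": finger opening in m; "gripper_force": force on a finger pad.
Only numpy, scipy, OpenCV 4.12 (cv2) and the standard library are available. Lean on these libraries where they do the work, as an engineer would, in place of code of your own. Each camera call takes 0.05 s, during which the arm holds its last target. There are 200 camera calls.

## Working session

There is one attempt and no reset: what is moved stays moved. The work goes in short steps, Python scripts to look and compute and a tool call to move; the robot and the scene stay as the last step left them, time stands still between calls to the robot, and variables do not carry over. Pictures are saved under pics/ and viewed, at most 10 in all, crops included, and the job is handed in when it is done.

Besides the shell and the picture viewer there is one more tool, called after "Call:" as name(argument=value, ...) on one line, values as JSON. arm_command: Moves the arm, as the interface text tells. Its arguments: {"type":"object","properties":{"steps":{"type":"array"}},"required":["steps"]}

```bash
mkdir -p pics; cat > h.py <<'E'
import numpy as np, cv2
from plant import ctrl
def cam(n):
    c=ctrl.calibration(n); f=210/np.tan(np.radians(c["vertical_fov"])/2)
    R=cv2.Rodrigues(np.array(c["rvec"],float))[0]; t=np.array(c["tvec"],float).ravel()
    return f,c["cx"],c["cy"],R,t,c
def ray(n,u,v,z):
    f,cx,cy,R,t,_=cam(n); d=R.T@np.array([(u-cx)/f,(v-cy)/f,1]); o=-R.T@t
    return o+d*(z-o[2])/d[2]
def cloud(n,D):
    f,cx,cy,R,t,_=cam(n); v,u=np.mgrid[:420,:560]
    P=np.stack([(u-cx)/f*D,(v-cy)/f*D,D],-1)
    return (P-t)@R
E
python3 - <<'E'
from h import *
for n in("scene","top"):
    p,d=ctrl.snapshot(n); cv2.imwrite(f"pics/{n}0.png",p[:,:,::-1]); np.save(n+"d.npy",d)
    print(n,ctrl.calibration(n),(d>0).mean())
print(ctrl.get_obs())
E
```

```text
scene {'vertical_fov': 48.06636934213908, 'cx': 284.78783082160794, 'cy': 210.25469291901695, 'rvec': array([ 1.94895939, -0.58149425,  0.38635888]), 'tvec': array([-0.40025785,  0.17529772,  0.72064742])} 0.9957568027210885
top {'vertical_fov': 43.14501432850996, 'cx': 276.1055952380542, 'cy': 203.37333999431075, 'rvec': array([ 2.10611706, -2.14217016,  0.18753027]), 'tvec': array([-0.01898756,  0.46999392,  0.93152184])} 0.9958035714285715
{'clock': 0.1, 'joint_pos': array([-5.16740868e+01,  2.05885121e+01,  6.40020826e-01, -1.83930885e-02,
       -7.01345155e+01, -1.65047227e+01]), 'qvel': array([ 0.03430166,  0.02657277,  0.09769115,  0.01056493, -0.03312091,
        0.02877144]), 'tau': array([-1.60344749e-03, -5.84160340e+01,  2.93753529e+01,  7.01553494e+00,
        1.01760085e-02, -5.83852352e-05]), 'tool_pos': array([ 0.25070735, -0.62625952,  0.22570855]), 'orientation': array([ 1.79915501e+02, -7.00491415e-03, -1.58185067e+02]), 'force': array([-0.37154034, -0.2755323 ,  0.66372838]), 'moment': array([-0.02194948,  0.02208936, -0.02241426]), 'gripper_force': 0.0, 'opening': 0.0875365654105273}
```

View pics/scene0.png

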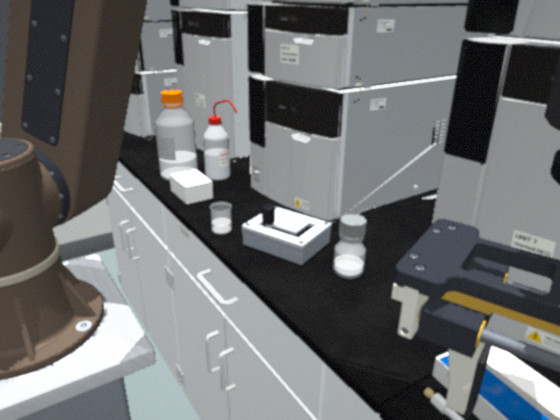

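View pics/top0.png

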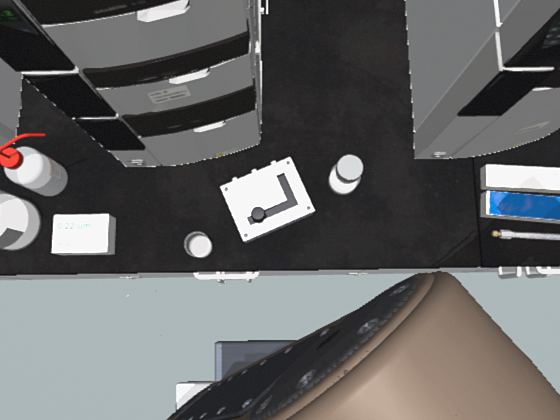

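The top view shows the white cover around (267,198) and the knob at (258,214). The slot corner is near (295,204) and the slot end near (287,177). The bottle is at (346,172) and the beaker at (199,244).

```bash
python3 - <<'E'
from h import *
p=cv2.imread("pics/top0.png"); D=np.load("topd.npy"); W=cloud("top",D); g=p.max(2)
V,U=np.mgrid[:420,:560]
roi=(U>205)&(U<325)&(V>145)&(V<255)
m=(roi&(g>150)&(abs(W[...,2]-.046)<.012)).astype(np.uint8)
c=max(cv2.findContours(m,0,2)[0],key=cv2.contourArea)
r=cv2.minAreaRect(c); b=cv2.boxPoints(r); print(r)
P=np.array([ray("top",u,v,.046) for u,v in b]); print(P.round(4)); C=P.mean(0)
for i in range(4): print(np.linalg.norm(P[i]-P[i-1]), np.degrees(np.arctan2(*(P[i]-P[i-1])[1::-1])))
k=roi&(abs(W[...,2]-.088)<.012)&(g<90)
n,l,s,ce=cv2.connectedComponentsWithStats(k.astype(np.uint8)); i=1+s[1:,4].argmax()
print("knob",s[i],ce[i],ray("top",*ce[i],.088),np.median(W[l==i],0))
print("cover centre",C,"cloud z",np.median(W[m>0][:,2]))
for nm,box,h in(("bottle",(325,368,148,200),.108),("beaker",(180,218,228,262),.056)):
    q=W[box[2]:box[3],box[0]:box[1]].reshape(-1,3); 
    t=q[(q[:,2]>.02)&(q[:,2]<h+.02)]; print(nm,len(t),t.min(0),t.max(0),np.median(t[t[:,2]>h-.01],0))
print(W[250:262,400,:2][-1], "front edge x", ray("top",270,272,0))
# equipment extents z>0.1 near
q=W[140:170,100:265].reshape(-1,3);q=q[q[:,2]>.1];print("left box min x",q.min(0),q.max(0))
E
```

```text
((267.5172424316406, 198.7069091796875), (59.48181915283203, 76.81426239013672), 66.80140686035156)
[[ 0.5023  0.0748  0.046 ]
 [ 0.5575 -0.0563  0.046 ]
 [ 0.4538 -0.0968  0.046 ]
 [ 0.4007  0.0322  0.046 ]]
0.11022405225448619 22.71592701706918
0.14220008439823995 -67.18129522977428
0.11131040453858031 -158.6814742669849
0.13948763072516737 112.38807048909348
knob [252 209  14  13  51] [259.33333333 216.88235294] [0.43791587 0.00243657 0.088     ] [0.43672738 0.00129985 0.08649042]
cover centre [ 0.47856676 -0.01150663  0.046     ] cloud z 0.0465995228441968
bottle 983 [ 0.49008013 -0.18182786  0.02030536] [ 0.54120538 -0.12703304  0.11323465] [ 0.51814489 -0.15551601  0.10804865]
beaker 407 [0.37427394 0.09335989 0.02000457] [0.41803187 0.13726409 0.06039486] [0.40106031 0.12045475 0.05519383]
[ 0.36335296 -0.25694606] front edge x [ 0.34706203 -0.013245    0.        ]
left box min x [ 0.29403145 -0.03041907  0.10006996] [0.57348044 0.25746488 1.00080365]
```

Call:
arm_command(steps=[{"translation": [-33, 33, 0], "rotation": [0, 0, 0], "claw": 0}, {"translation": [-66, 66, 0], "rotation": [0, 0, 0], "claw": 0}, {"translation": [-99, 99, 0], "rotation": [0, 0, 0], "claw": 0}, {"translation": [-132, 132, 0], "rotation": [0, 0, 0], "claw": 0}, {"translation": [-165, 165, 0], "rotation": [0, 0, 0], "claw": 0}])

```text
clock: 0.6
tool_pos: [0.3429, -0.4103, 0.2262]
orientation: [180.0, -0.0, -158.2]
force: [2.6, 0.9, 0.1]
opening: 0.0531
gripper_force: 0.0
```

Call:
arm_command(steps=[{"translation": [-33, 33, 0], "rotation": [0, 0, 0], "claw": 0}, {"translation": [-66, 66, 0], "rotation": [0, 0, 0], "claw": 0}, {"translation": [-99, 99, 0], "rotation": [0, 0, 0], "claw": 0}, {"translation": [-132, 132, 0], "rotation": [0, 0, 0], "claw": 0}, {"translation": [-160, 160, 0], "rotation": [0, 0, 0], "claw": 0}])

```text
clock: 1.1
tool_pos: [0.4321, -0.202, 0.2266]
orientation: [180.0, 0.0, -158.2]
force: [1.1, -0.2, 0.7]
opening: 0.0134
gripper_force: 0.0
```

Call:
arm_command(steps=[{"translation": [-16, 45, 0], "rotation": [0, 0, 0], "claw": 0}, {"translation": [-33, 92, 0], "rotation": [0, 0, 0], "claw": 0}, {"translation": [-50, 139, 0], "rotation": [0, 0, 0], "claw": 0}, {"translation": [-67, 186, 0], "rotation": [0, 0, 0], "claw": 0}, {"translation": [-84, 233, 0], "rotation": [0, 0, 0], "claw": 0}])

```text
clock: 1.6
tool_pos: [0.4224, 0.0453, 0.2267]
orientation: [180.0, 0.0, -158.2]
force: [1.2, 0.3, 1.2]
opening: 0.0006
gripper_force: 0.0
```

Call:
arm_command(steps=[{"translation": [-2, 4, 20], "rotation": [0, 0, 0], "claw": 0}, {"translation": [-2, 4, 45], "rotation": [0, 0, 0], "claw": 0}, {"translation": [-2, 4, 70], "rotation": [0, 0, 0], "claw": 0}, {"translation": [-2, 4, 80], "rotation": [0, 0, 0], "claw": 0}, {"translation": [-2, 4, 80], "rotation": [0, 0, 0], "claw": 0}])

```text
clock: 2.1
tool_pos: [0.4227, 0.0473, 0.1455]
orientation: [-180.0, -0.2, -158.2]
force: [-0.4, 0.6, 0.5]
opening: -0.0
gripper_force: 0.0
```

```bash
python3 - <<'E'
from h import *
p,d=ctrl.snapshot("top"); q,_=ctrl.snapshot("scene")
a=cv2.resize(p[140:290,160:380,::-1],None,fx=1.8,fy=1.8); b=cv2.resize(q[150:300,180:400,::-1],None,fx=1.8,fy=1.8)
cv2.imwrite("pics/a1.png",np.hstack([a,b])); o=ctrl.get_obs(); print(o["tool_pos"],o["orientation"],o["opening"])
E
```

```text
[0.42407054 0.04785696 0.14731204] [-1.79983827e+02  3.12666895e-02 -1.58186494e+02] 0.0004554419595401023
```

View pics/a1.png

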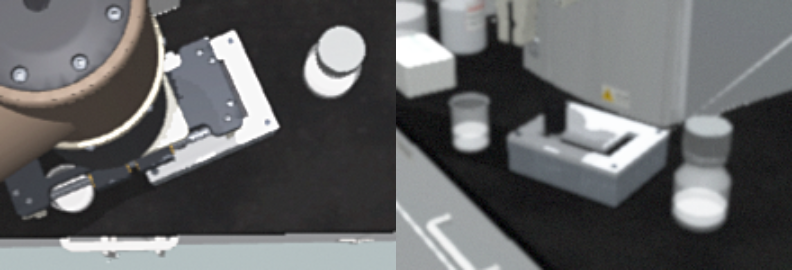

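The top crop shows the gripper over the +y side of the diverter, with the bottle clear of it. The scene crop doesn't show the knob clearly, so I'll look at the whole picture.

```bash
python3 - <<'E'
from h import *
q,d=ctrl.snapshot("scene"); f,cx,cy,R,t,c=cam("scene")
K=np.array([[f,0,cx],[0,f,cy],[0,0,1.]])
pts=np.array([ctrl.get_obs()["tool_pos"],[.4449,.0049,.088],[.4707,-.058,.07],[.5169,-.039,.07]])
print(cv2.projectPoints(pts,c["rvec"],c["tvec"],K,None)[0].reshape(-1,2).round())
cv2.imwrite("pics/s2.png",cv2.resize(q[90:290,150:410,::-1],None,fx=3,fy=3,interpolation=2))
E
```

```text
[[247. 173.]
 [268. 207.]
 [298. 224.]
 [311. 215.]]
```

View pics/s2.png

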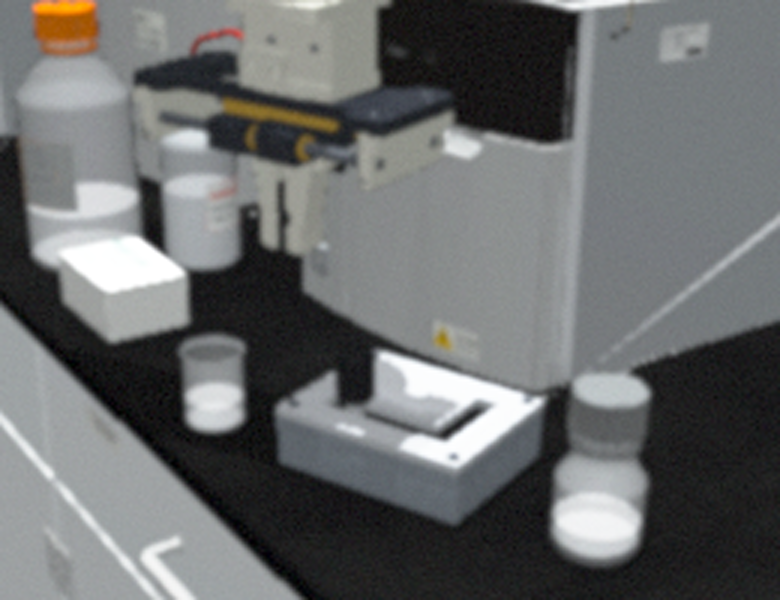

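The fingertips show at crop (290,248), which agrees with the projected TCP. The knob is in shadow at about (354,370). Next I go down beside it.

Call:
arm_command(steps=[{"translation": [-3, 0, 25], "rotation": [0, 0, 0], "claw": 0}, {"translation": [-3, 0, 50], "rotation": [0, 0, 0], "claw": 0}, {"translation": [-3, 0, 70], "rotation": [0, 0, 0], "claw": 0}, {"translation": [-3, 0, 81], "rotation": [0, 0, 0], "claw": 0}, {"translation": [-3, 0, 81], "rotation": [0, 0, 0], "claw": 0}])

```text
clock: 2.75
tool_pos: [0.4262, 0.0487, 0.0652]
orientation: [-180.0, -0.1, -158.2]
force: [-0.3, 0.3, 1.2]
opening: 0.0005
gripper_force: 0.0
```

Call:
arm_command(steps=[{"translation": [0, -4, 0], "rotation": [0, 0, 0], "claw": 0}, {"translation": [0, -8, 0], "rotation": [0, 0, 0], "claw": 0}, {"translation": [0, -12, 0], "rotation": [0, 0, 0], "claw": 0}, {"translation": [0, -16, 0], "rotation": [0, 0, 0], "claw": 0}, {"translation": [0, -20, 0], "rotation": [0, 0, 0], "claw": 0}])

```text
clock: 3.25
tool_pos: [0.4342, 0.0302, 0.0659]
orientation: [180.0, 0.1, -158.2]
force: [-1.3, 1.6, 1.8]
opening: 0.0007
gripper_force: 0.9
```

Call:
arm_command(steps=[{"translation": [0, -10, 0], "rotation": [0, 0, 0], "claw": 0}, {"translation": [0, -20, 0], "rotation": [0, 0, 0], "claw": 0}, {"translation": [0, -30, 0], "rotation": [0, 0, 0], "claw": 0}, {"translation": [0, -40, 0], "rotation": [0, 0, 0], "claw": 0}, {"translation": [0, -50, 0], "rotation": [0, 0, 0], "claw": 0}])

```text
clock: 3.75
tool_pos: [0.4529, -0.0168, 0.0656]
orientation: [180.0, 0.0, -158.2]
force: [1.1, 2.8, 0.4]
opening: 0.0003
gripper_force: 1.1
```

Call:
arm_command(steps=[{"translation": [0, -2, 0], "rotation": [0, 0, 0], "claw": 0}, {"translation": [0, -4, 0], "rotation": [0, 0, 0], "claw": 0}, {"translation": [0, -6, 0], "rotation": [0, 0, 0], "claw": 0}])

```text
clock: 4.05
tool_pos: [0.4544, -0.0217, 0.0654]
orientation: [180.0, -0.0, -158.2]
force: [0.8, 2.5, -0.4]
opening: 0.0004
gripper_force: 0.8
```

Call:
arm_command(steps=[{"translation": [0, -1, 0], "rotation": [0, 0, 0], "claw": 0}, {"translation": [0, -2, 0], "rotation": [0, 0, 0], "claw": 0}, {"translation": [0, -3, 0], "rotation": [0, 0, 0], "claw": 0}, {"translation": [0, -4, 0], "rotation": [0, 0, 0], "claw": 0}, {"translation": [0, -4, 0], "rotation": [0, 0, 0], "claw": 0}])

```text
clock: 4.55
tool_pos: [0.4559, -0.0254, 0.0655]
orientation: [-180.0, -0.0, -158.2]
force: [-0.1, 1.0, -0.4]
opening: 0.0002
gripper_force: 0.6
```

Call:
arm_command(steps=[{"translation": [0, -1, 0], "rotation": [0, 0, 0], "claw": 0}, {"translation": [0, -2, 0], "rotation": [0, 0, 0], "claw": 0}, {"translation": [0, -2, 0], "rotation": [0, 0, 0], "claw": 0}])

```text
clock: 4.85
tool_pos: [0.4567, -0.0273, 0.0655]
orientation: [-180.0, -0.0, -158.2]
force: [-0.7, 1.5, -0.9]
opening: 0.0005
gripper_force: 0.5
```

Call:
arm_command(steps=[{"translation": [0, -1, 0], "rotation": [0, 0, 0], "claw": 0}, {"translation": [0, -2, 0], "rotation": [0, 0, 0], "claw": 0}, {"translation": [0, -2, 0], "rotation": [0, 0, 0], "claw": 0}])

```text
clock: 5.15
tool_pos: [0.4575, -0.0292, 0.0655]
orientation: [-180.0, -0.0, -158.2]
force: [1.0, -0.1, -0.8]
opening: 0.0004
gripper_force: 0.5
```

Call:
arm_command(steps=[{"translation": [0, -1, 0], "rotation": [0, 0, 0], "claw": 0}, {"translation": [0, -2, 0], "rotation": [0, 0, 0], "claw": 0}, {"translation": [0, -2, 0], "rotation": [0, 0, 0], "claw": 0}])

```text
clock: 5.45
tool_pos: [0.4583, -0.031, 0.0655]
orientation: [-180.0, -0.0, -158.2]
force: [0.1, 1.0, -0.5]
opening: 0.0003
gripper_force: 0.5
```

Call:
arm_command(steps=[{"translation": [0, -1, 0], "rotation": [0, 0, 0], "claw": 0}, {"translation": [0, -2, 0], "rotation": [0, 0, 0], "claw": 0}, {"translation": [0, -3, 0], "rotation": [0, 0, 0], "claw": 0}, {"translation": [0, -3, 0], "rotation": [0, 0, 0], "claw": 0}])

```text
clock: 5.85
tool_pos: [0.4591, -0.0329, 0.0655]
orientation: [179.9, 0.0, -158.2]
force: [-3.8, 9.2, 2.0]
opening: 0.0001
gripper_force: 4.9
```

```bash
python3 - <<'E'
from h import *
q,d=ctrl.snapshot("scene")
cv2.imwrite("pics/s3.png",cv2.resize(q[150:290,200:400,::-1],None,fx=4,fy=4,interpolation=2))
E
```

```text
(no output)
```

View pics/s3.png

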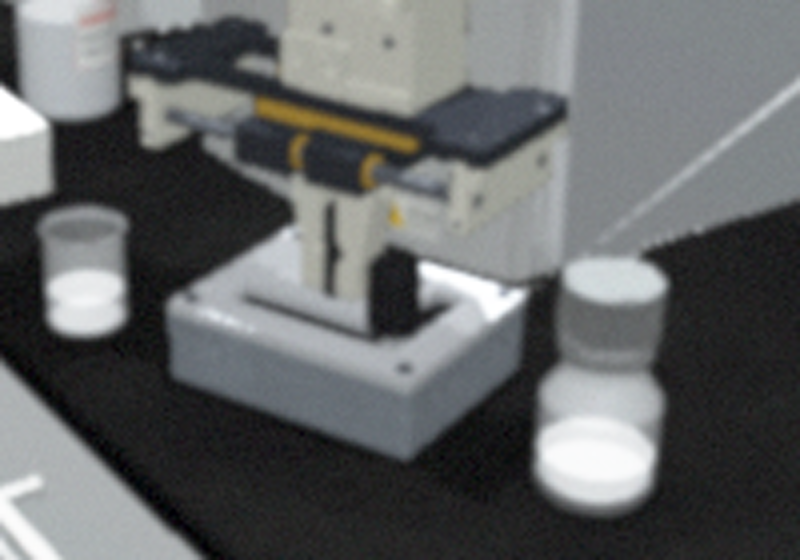

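The picture shows the knob (crop 395,295) at the slot corner with the finger against it. The 9 N force confirms it has reached the stop. Now I back off and go round to its -x side.

Call:
arm_command(steps=[{"translation": [0, 8, 0], "rotation": [0, 0, 0], "claw": 0}, {"translation": [10, 14, 0], "rotation": [0, 0, 0], "claw": 0}, {"translation": [25, 14, 0], "rotation": [0, 0, 0], "claw": 0}, {"translation": [36, 12, 0], "rotation": [0, 0, 0], "claw": 0}, {"translation": [36, 8, 0], "rotation": [0, 0, 0], "claw": 0}])

```text
clock: 6.4
tool_pos: [0.4209, -0.0405, 0.0656]
orientation: [180.0, -0.0, -158.2]
force: [0.9, 0.5, -0.7]
opening: 0.0002
gripper_force: 0.0
```

Call:
arm_command(steps=[{"translation": [0, -8, 0], "rotation": [0, 0, 0], "claw": 0}, {"translation": [0, -18, 0], "rotation": [0, 0, 0], "claw": 0}, {"translation": [0, -28, 0], "rotation": [0, 0, 0], "claw": 0}, {"translation": [0, -36, 0], "rotation": [0, 0, 0], "claw": 0}, {"translation": [0, -36, 0], "rotation": [0, 0, 0], "claw": 0}])

```text
clock: 6.9
tool_pos: [0.4368, -0.0741, 0.0653]
orientation: [-180.0, -0.0, -158.3]
force: [0.3, -0.2, 0.0]
opening: 0.0003
gripper_force: 0.0
```

Call:
arm_command(steps=[{"translation": [-8, 0, 0], "rotation": [0, 0, 0], "claw": 0}, {"translation": [-15, 0, 0], "rotation": [0, 0, 0], "claw": 0}, {"translation": [-20, 0, 0], "rotation": [0, 0, 0], "claw": 0}, {"translation": [-25, 0, 0], "rotation": [0, 0, 0], "claw": 0}, {"translation": [-30, 0, 0], "rotation": [0, 0, 0], "claw": 0}])

```text
clock: 7.4
tool_pos: [0.4643, -0.0615, 0.0654]
orientation: [180.0, -0.0, -158.2]
force: [-0.8, 0.0, 1.3]
opening: 0.001
gripper_force: 0.9
```

Call:
arm_command(steps=[{"translation": [-6, 0, 0], "rotation": [0, 0, 0], "claw": 0}, {"translation": [-12, 0, 0], "rotation": [0, 0, 0], "claw": 0}, {"translation": [-18, 0, 0], "rotation": [0, 0, 0], "claw": 0}, {"translation": [-24, 0, 0], "rotation": [0, 0, 0], "claw": 0}, {"translation": [-28, 0, 0], "rotation": [0, 0, 0], "claw": 0}])

```text
clock: 7.9
tool_pos: [0.4906, -0.0512, 0.0654]
orientation: [180.0, -0.0, -158.2]
force: [-2.7, 1.8, -0.5]
opening: 0.0004
gripper_force: 1.2
```

Call:
arm_command(steps=[{"translation": [-1, 0, 0], "rotation": [0, 0, 0], "claw": 0}, {"translation": [-2, 0, 0], "rotation": [0, 0, 0], "claw": 0}, {"translation": [-3, 0, 0], "rotation": [0, 0, 0], "claw": 0}, {"translation": [-4, 0, 0], "rotation": [0, 0, 0], "claw": 0}, {"translation": [-4, 0, 0], "rotation": [0, 0, 0], "claw": 0}])

```text
clock: 8.4
tool_pos: [0.494, -0.05, 0.0656]
orientation: [-180.0, 0.0, -158.2]
force: [-2.3, 0.9, -0.4]
opening: 0.0002
gripper_force: 0.9
```

Call:
arm_command(steps=[{"translation": [-1, 0, 0], "rotation": [0, 0, 0], "claw": 0}, {"translation": [-2, 0, 0], "rotation": [0, 0, 0], "claw": 0}, {"translation": [-3, 0, 0], "rotation": [0, 0, 0], "claw": 0}, {"translation": [-3, 0, 0], "rotation": [0, 0, 0], "claw": 0}])

```text
clock: 8.8
tool_pos: [0.4969, -0.0488, 0.0656]
orientation: [-180.0, 0.0, -158.2]
force: [-2.6, 0.9, -0.7]
opening: 0.0007
gripper_force: 0.8
```

Call:
arm_command(steps=[{"translation": [-1, 0, 0], "rotation": [0, 0, 0], "claw": 0}, {"translation": [-2, 0, 0], "rotation": [0, 0, 0], "claw": 0}, {"translation": [-2, 0, 0], "rotation": [0, 0, 0], "claw": 0}])

```text
clock: 9.1
tool_pos: [0.4983, -0.0482, 0.0655]
orientation: [180.0, -0.0, -158.2]
force: [-3.0, 0.9, 0.5]
opening: 0.0004
gripper_force: 1.7
```

Call:
arm_command(steps=[{"translation": [-1, 0, 0], "rotation": [0, 0, 0], "claw": 0}, {"translation": [-2, 0, 0], "rotation": [0, 0, 0], "claw": 0}, {"translation": [-2, 0, 0], "rotation": [0, 0, 0], "claw": 0}])

```text
clock: 9.4
tool_pos: [0.4986, -0.0481, 0.0653]
orientation: [180.0, -0.2, -158.2]
force: [-8.2, -1.6, 4.3]
opening: 0.0005
gripper_force: 4.0
```

The force jumped at local x = 4.6 mm, where 4.5 mm was expected, so the knob is home. I back off and look.

Call:
arm_command(steps=[{"translation": [10, 0, 0], "rotation": [0, 0, 0], "claw": 0}, {"translation": [25, 0, 0], "rotation": [0, 0, 0], "claw": 0}, {"translation": [35, 0, -30], "rotation": [0, 0, 0], "claw": 0}, {"translation": [40, 0, -70], "rotation": [0, 0, 0], "claw": 0}, {"translation": [40, 0, -110], "rotation": [0, 0, 0], "claw": 0}])

```text
clock: 9.9
tool_pos: [0.4619, -0.0628, 0.1769]
orientation: [-180.0, 0.0, -158.2]
force: [1.6, 0.4, 0.1]
opening: 0.0002
gripper_force: 0.0
```

Call:
arm_command(steps=[{"translation": [0, 0, -20], "rotation": [0, 0, 0], "claw": 0}, {"translation": [0, 0, -20], "rotation": [0, 0, 0], "claw": 0}, {"translation": [0, 0, -20], "rotation": [0, 0, 0], "claw": 0}])

```text
clock: 10.2
tool_pos: [0.4631, -0.0623, 0.1959]
orientation: [180.0, 0.1, -158.2]
force: [-0.8, 1.0, -0.4]
opening: 0.0009
gripper_force: 0.0
```

```bash
python3 - <<'E'
from h import *
q,d=ctrl.snapshot("scene")
f,cx,cy,R,t,c=cam("scene"); K=np.array([[f,0,cx],[0,f,cy],[0,0,1.]])
print(((cv2.projectPoints(np.array([[.5169,-.039,.07]]),c["rvec"],c["tvec"],K,None)[0].ravel()-[200,150])*4).round(), ctrl.get_obs()["force"])
cv2.imwrite("pics/s4.png",cv2.resize(q[150:290,200:400,::-1],None,fx=4,fy=4,interpolation=2))
E
```

```text
[446. 259.] [ 0.40817893 -0.14764922 -0.27582277]
```

View pics/s4.png

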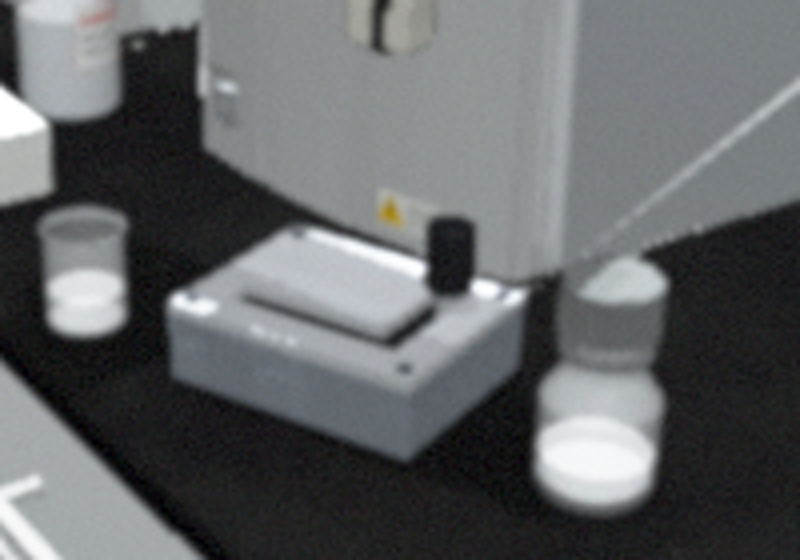

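The knob stands at crop (451,255), against a predicted slot end of (446,259). The bottle and beaker haven't moved, and the robot touches nothing.

```bash
python3 -c "
from plant import ctrl
print(ctrl.close_job())"
```

```text
the job is handed in; nothing more can be done
None
```

The knob was pushed to the corner and then fully home at the end of the short leg, with the bottle and beaker undisturbed, and the job was handed in at about 10 s; no verdict was returned.

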